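# Set up the two-tier serving stand

### The arm

A 6-joint arm with a two-finger parallel gripper is mounted at the origin on the work surface; the furniture and walls round the work are solid. World frame = base frame: x ahead of the robot, y to its left, z up, the work surface at z = 0. Lengths are in m, angles in rad, forces in N, time in s.
With the tool pointing down it reaches from about 0.35 to 0.775 m from the base axis. Payload 5.5 kg.
Tool frame: the origin (TCP) lies midway between the tips of the shut fingers; the grasp point (between the pads) lies 19 mm behind it; z points along the fingers, y is the line along which they close (so a half turn about z gives the same grasp; the last joint's range is limited). The gripper opens to 85 mm and grips with 20 to 120 N. Pads are 22 mm wide; open, the fingers measure 114 mm over their backs; the gripper's body (76 mm by 85 mm) begins 54 mm behind the grasp point. The pads swing forward as they close: fully open they stand 13 mm farther back than shut.
Start: joints at [-1.417, 0.313, 0.046, 1.304, 0, 1.431], TCP at [0.167, -0.55, 0.197] pointing down, gripper open.
Joint ranges: [-2.76, 2.76], [-0.86, 1.69], [-1.03, 1.26], [-2.2, 2.34], [-1.47, 1.5], [-3.14, 3.14]. Speed limits (rad/s): [2.57, 2.57, 3.14, 3.14, 3.14, 3.14].

### API

Orientations are given as a rotation vector (axis times angle).
In Python, from workcell import * gives the robot as it stands. The module is installed in compiled form; this text tells all that it offers.
- The arm moves only by the tool move_arm, never from a script. Its arguments are lists of equal length, an entry for each row: "xyz": the shift along the tool's x, y, z in cm, a list of three; "dr": the turn, a rotation vector about the tool's x, y, z in degrees, a list of three; "fingers": the opening, from 0 (shut) to 1 (fully open). A call has 1 to 5 rows; each row is the pose to reach, as a shift and turn from the pose commanded when the call began, along the tool's axes at that moment; what a row does not reach only later rows make up. A row lasts 1/8 s, in which the tool goes at most 62.5 mm and 10.7 degrees, less where a joint would pass 70% of its speed; a pose out of reach is approached as far as the arm can. A call with a gripper value outside its range is refused whole. The fingers move at their own pace and stop on an object; the grip force is fixed at half the most. Time passes only in rows, so rows that repeat a pose let the fingers close. It gives the time, the measured TCP pose, the force, the opening and the grip force at its end, in the units of the state.
- get_state(): the state, without advancing time (a new reading comes with each control period).
- camera(name): name is "side" or "top" or "wrist"; returns a dict with "frame" (420x560x3 uint8, red, green, blue), "mtx" (3x3 intrinsics, pixels), "k1" (the pictures are not rectified: a ray, as slopes to the right and down, at radius r is drawn at 1 + k1 r^2 times it, then the intrinsics apply), "rvec" (rotation vector, rad) and "tvec" (3), from world to camera coordinates, as OpenCV has them; the wrist camera has in their place "hand_eye" (4x4, takes a point from camera to tool coordinates, whose origin is the TCP and whose axes are the flange's). Camera axes: x right, y down, z forward; pixel columns grow to the right and rows downward; lengths in m; the calibration is good to about 2 mm. A picture is of the moment at which its call begins: read the wrist's pose just before it. There is no depth.
- finish_job(): hands the job in; it is judged then, once.
The state is a dict: "time_s": time; "joints": joint angles; "dq": joint speeds; "tau": joint torques, N m; "ee_pos": TCP position; "tcp_rot": TCP orientation; "ft_force": force on the tool from outside, world axes, zero at the start; "ft_torque": the same for the moment, N m; "opening": finger opening in m; "grip_force": force on a finger pad.
Only numpy, scipy, OpenCV 4.12 (cv2) and the standard library are available. Lean on these libraries where they do the work, as an engineer would, in place of code of your own. Each camera call takes 0.05 s, during which the arm holds its last target. There are 200 camera calls.

### The job

Set up the serving stand: thread the large blue dish down the brass column until it sits flat on the marble foot, then thread the small terracotta dish down the same column until it sits flat on the large dish's wooden collar. The dishes only go down past the square part of the column when their square holes line up with it; leave the other things on the worktop where they are.

Things in the scene. Friction and masses are not known exactly. Their poses are not given: they have to be found in the camera images.
- large_tier: round blue dish, 140 mm across, lip 16 mm high, floor 8 mm, about 0.32 kg. A square wooden collar stands in its middle, 54 mm wide over flat faces, top 45 mm above the dish's underside; a 40 mm square hole parallel to its faces runs through collar and dish. Origin: centre of the underside; z up; x, y square to the collar's faces. Grip the collar from above, any of four yaws
- small_tier: round terracotta dish, 104 mm across, lip 14 mm high, floor 8 mm, about 0.20 kg. A square wooden collar stands in its middle, 54 mm wide over flat faces, top 45 mm above the dish's underside; a 40 mm square hole parallel to its faces runs through collar and dish. Origin: centre of the underside; z up; x, y square to the collar's faces. Grip the collar from above, any of four yaws
- seat (a point): centre of the flat top (124 mm across) of the fixed round marble foot (150 mm across, 22 mm high), on the axis of the fixed upright brass column; z up. Home, the large dish's underside is at this height, the small dish's 45 mm above. The column then stands 30 mm out of the large dish's collar and ends inside the small one's
- shoulder (a point): on the column's axis, 55 mm above the seat, where its lower part, a 34 mm square bar, ends. The bar's turn about the vertical varies and is NOT reported (these axes do not show it). A dish stops here on the bar's corners unless its hole is within about 11 degrees of the bar's sides (four positions a turn); then it slides freely down
- column_top (a point): centre of the column's top, 75 mm above the seat. The column is round above the shoulder: a 34 mm diameter pilot, 11 mm high, then a 9 mm high cone that narrows to 20 mm here
- salt_shaker: clear salt shaker with a grey top, 44 mm across, 90 tall; loose bystander; origin: centre of its underside
- candle: white pillar candle, 52 mm across, 115 tall; loose bystander; origin: centre of its underside
Mind the look-alikes: they are no part of the job. Several things have the shape of the large_tier; the one meant has the colours described above.

How it is judged:
By the outcome, as a careful person would: the job done as asked, in the order asked, and still so for the second after the job is handed in, with the robot touching nothing.
It also fails if it takes over 67 s, if anything falls off the work surface, if the arm or the gripper's body presses on something with over 40 N, if the wrist force passes 120 N, or if a joint passes its speed limit or range.

## Working session

There is one attempt and no reset: what is moved stays moved. The work goes in short steps, Python scripts to look and compute and a tool call to move; the robot and the scene stay as the last step left them, time stands still between calls to the robot, and variables do not carry over. Pictures are saved under pics/ and viewed, at most 10 in all, crops included, and the job is handed in when it is done.

Besides the shell and the picture viewer there is one more tool, called by a JSON object that holds its "method" and its "body", one argument or row to a line. move_arm: Moves the arm, as the interface text tells. Its arguments: {"type":"object","properties":{"xyz":{"type":"array","items":{"type":"array","items":{"type":"number"}}},"dr":{"type":"array","items":{"type":"array","items":{"type":"number"}}},"fingers":{"type":"array","items":{"type":"number"}}},"required":["xyz","dr","fingers"]}

```bash
mkdir -p pics
python3 - <<'E'
from workcell import *
import cv2,numpy as np
s=get_state();print({k:np.round(v,3).tolist() for k,v in s.items()})
for n in ("top","side"):
    c=camera(n);cv2.imwrite(f"pics/{n}0.png",c["frame"][:,:,::-1])
    print(n,{k:np.round(v,4).tolist() for k,v in c.items() if k!="frame"})
E
```

```text
{'time_s': 0.0, 'joints': [-1.417, 0.314, 0.045, 1.304, -0.0, 1.431], 'dq': [0.0, -0.0, 0.001, 0.0, 0.001, -0.001], 'tau': [-0.001, -48.063, 29.854, 0.019, -0.0, -0.0], 'ee_pos': [0.166, -0.55, 0.196], 'tcp_rot': [-3.106, -0.46, 0.0], 'ft_force': [0.312, 0.53, -0.301], 'ft_torque': [0.003, 0.016, 0.021], 'grip_force': 0.0, 'opening': 0.086}
top {'mtx': [[469.0635, 0.0, 276.6483], [0.0, 469.0635, 200.5663], [0.0, 0.0, 1.0]], 'k1': -0.0671, 'rvec': [1.5589, -2.3158, 0.6257], 'tvec': [0.1601, 0.3975, 1.1596]}
side {'mtx': [[467.5608, 0.0, 286.9391], [0.0, 467.5608, 217.7897], [0.0, 0.0, 1.0]], 'k1': -0.018, 'rvec': [0.4621, -2.6763, 1.3106], 'tvec': [0.448, 0.1693, 1.2195]}
```

View pics/top0.png

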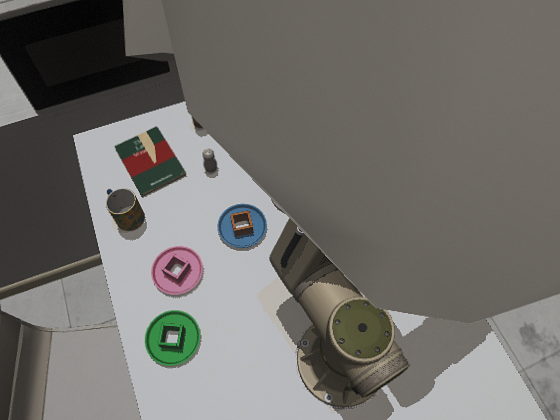

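View pics/side0.png

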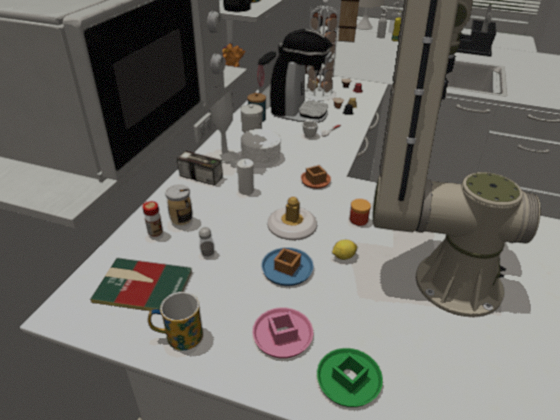

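```bash
cat > h.py <<'E'
from workcell import *
import cv2,numpy as np
from scipy.spatial.transform import Rotation as R
def cam(n):
    s=get_state();c=camera(n)
    if n=="wrist":
        T=np.eye(4);T[:3,:3]=R.from_rotvec(s["tcp_rot"]).as_matrix();T[:3,3]=s["ee_pos"]
        W=np.linalg.inv(T@np.array(c["hand_eye"]))
        c["rvec"]=R.from_matrix(W[:3,:3]).as_rotvec();c["tvec"]=W[:3,3]
    c["M"]=R.from_rotvec(np.ravel(c["rvec"])).as_matrix();c["t"]=np.ravel(c["tvec"]);return c
def plane(c,uv,z):
    uv=np.array(uv,float).reshape(-1,2);K=np.array(c["mtx"])
    d=np.c_[(uv[:,0]-K[0,2])/K[0,0],(uv[:,1]-K[1,2])/K[1,1]];x=d.copy()
    for _ in range(20): x=d/(1+c["k1"]*(x**2).sum(1,keepdims=True))
    w=np.c_[x,np.ones(len(x))]@c["M"];o=-c["M"].T@c["t"]
    return o+w*((z-o[2])/w[:,2])[:,None]
def proj(c,P):
    p=np.atleast_2d(P)@c["M"].T+c["t"];x=p[:,:2]/p[:,2:]
    x=x*(1+c["k1"]*(x**2).sum(1,keepdims=True));K=np.array(c["mtx"])
    return x*[K[0,0],K[1,1]]+[K[0,2],K[1,2]]
def save(c,name,box=None,f=1):
    im=c["frame"][:,:,::-1]
    if box: im=im[box[1]:box[3],box[0]:box[2]]
    cv2.imwrite("pics/"+name,cv2.resize(im,None,fx=f,fy=f,interpolation=cv2.INTER_CUBIC))
def tool(xyz):  # world point -> tool shift in cm
    s=get_state();return np.round(R.from_rotvec(s["tcp_rot"]).inv().apply(np.array(xyz)-s["ee_pos"])*100,2)
E
python3 - <<'E'
from h import *
np.set_printoptions(precision=3,suppress=True)
c=cam("side")
P=dict(blue=((287,267),.012),terra=((316,177),.012),foot=((292,220),.022),coltop=((293,201),.097),candle=((246,190),0),salt=((207,252),0),yellow=((345,250),.02),red=((360,212),.02),pink=((283,333),.012),green=((350,378),.012),jar=((180,218),0),white=((261,150),.04))
for k,(u,z) in P.items(): print(k,plane(c,u,z)[0])
print("cam",-c["M"].T@c["t"]); t=cam("top");print(-t["M"].T@t["t"]);print(plane(t,(242,226),.012))
save(c,"side1.png",(150,90,410,300),3)
E
```

```text
blue [0.436 0.111 0.012]
terra [ 0.485 -0.334  0.012]
foot [ 0.483 -0.071  0.022]
coltop [ 0.48  -0.064  0.097]
candle [ 0.683 -0.195  0.   ]
salt [0.666 0.12  0.   ]
yellow [0.306 0.001 0.02 ]
red [ 0.303 -0.183  0.02 ]
pink [0.374 0.318 0.012]
green [0.203 0.381 0.012]
jar [0.811 0.012 0.   ]
white [ 0.707 -0.391  0.04 ]
cam [0.162 0.962 0.875]
[-0.151  0.247  1.202]
[[0.437 0.1   0.012]]
```

View pics/side1.png

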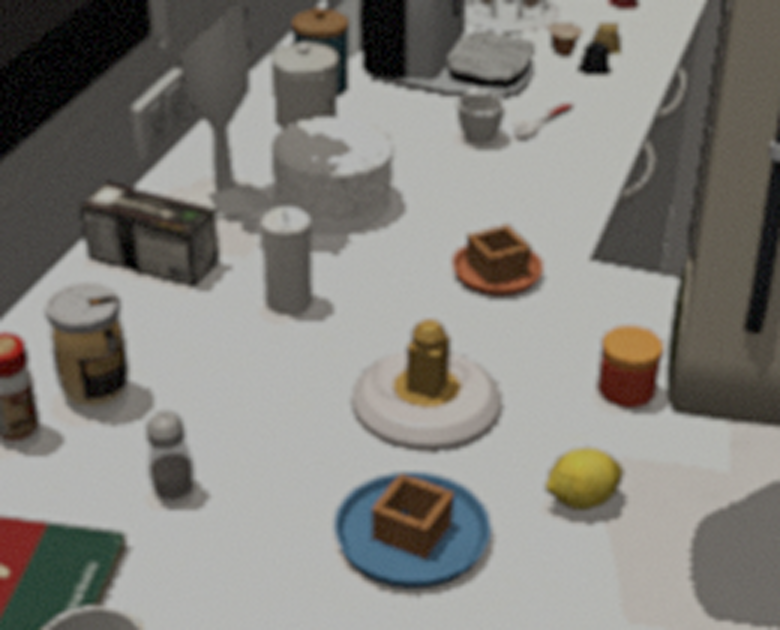

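The crop shows the stand (foot centre around (427,395), its column top at (430,330)), the terracotta dish at (498,265), the blue dish at (413,527) and the candle and shaker well off the line between them. Next I look from above with the wrist camera.

Run:
```python
from h import *
s=get_state();print(R.from_rotvec(s["tcp_rot"]).as_matrix().round(3));print(tool((.47,-.30,.33)),tool((.47,-.02,.33)))
print(np.round(camera("wrist")["hand_eye"],3))
```

```text
[[ 0.957  0.29  -0.   ]
 [ 0.29  -0.957  0.001]
 [ 0.    -0.001 -1.   ]]
[ 36.3  -15.16 -13.31] [ 44.4  -41.96 -13.28]
[[ 0.    -0.95  -0.314  0.081]
 [ 1.     0.    -0.    -0.001]
 [ 0.    -0.314  0.95  -0.177]
 [ 0.     0.     0.     1.   ]]
```

Run:
```python
from h import *
print(tool((.55,-.09,.36)))
```

```text
[ 50.04 -32.95 -16.29]
```

{"method": "move_arm", "body": {
  "xyz": [
    [5,-3.3,-4],
    [10,-6.6,-8],
    [15,-10,-12],
    [20,-13.2,-16.3],
    [25,-16.5,-16.3]
  ],
  "dr": [
    [0,0,0],
    [0,0,0],
    [0,0,0],
    [0,0,0],
    [0,0,0]
  ],
  "fingers": [1,1,1,1,1]
}}

```text
time_s: 0.88
ee_pos: [0.3387, -0.3439, 0.3545]
tcp_rot: [3.105, 0.457, 0.002]
ft_force: [1.1, -1.7, 0.6]
opening: 0.0852
grip_force: 0.0
```

{"method": "move_arm", "body": {
  "xyz": [
    [5,-3.3,0],
    [10,-6.6,0],
    [15,-10,0],
    [20,-13.2,0],
    [25,-16.5,0]
  ],
  "dr": [
    [0,0,4],
    [0,0,8],
    [0,0,12],
    [0,0,16.8],
    [0,0,16.8]
  ],
  "fingers": [1,1,1,1,1]
}}

```text
time_s: 1.5
ee_pos: [0.5302, -0.1125, 0.3523]
tcp_rot: [3.141, -0.0, 0.001]
ft_force: [0.7, -0.5, 0.0]
opening: 0.0852
grip_force: 0.0
```

Run:
```python
from h import *
s=get_state();print(s["time_s"],s["ee_pos"],s["tcp_rot"],s["joints"])
c=cam("wrist");save(c,"w0.png",None,1.4)
import pickle;pickle.dump(c,open("w0.pkl","wb"))
```

```text
1.5 [ 0.53016591 -0.11245048  0.35233578] [ 3.14116102e+00 -4.70093666e-05  5.84471575e-04] [-3.56989346e-01  2.59606618e-01  3.51170437e-01  1.66186066e+00
 -2.74335404e-04  2.78463317e+00]
```

View pics/w0.png

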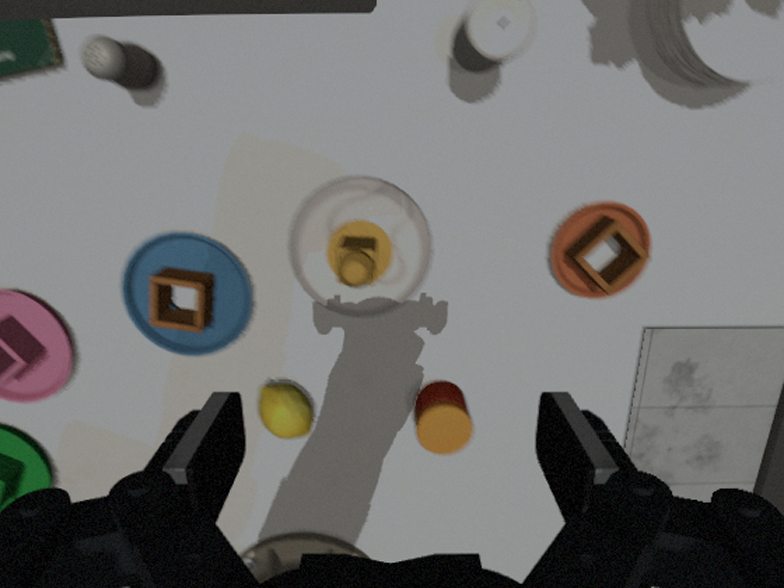

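The wrist view shows the stand at (360,247) with pilot at (355,268), the blue dish at (188,293) with collar near (181,300), and the terracotta dish at (600,250) with a rotated collar. Now I fit the silhouettes.

```bash
cat > fit.py <<'E'
from h import *
from scipy.optimize import minimize
def brown(c,uv,r):
    hsv=cv2.cvtColor(c["frame"],cv2.COLOR_RGB2HSV);m=((hsv[...,0]<22)&(hsv[...,1]>90)).astype(np.uint8)
    w=np.zeros_like(m);cv2.circle(w,tuple(int(v) for v in uv),r,1,-1);return m&w
def sil(c,P,S=4):
    q=cv2.convexHull(((proj(c,P)+.5)*S*16-8).astype(np.float32)).astype(np.int32)
    im=np.zeros((420*S,560*S),np.uint8);cv2.fillConvexPoly(im,q,1,shift=4);return cv2.resize(im.astype(np.float32),(560,420),interpolation=cv2.INTER_AREA)
def fitbox(c,m,x0,w,z0,z1):
    def f(p):
        a=p[2];co=np.array([[i*w/2,j*w/2] for i in(-1,1) for j in(-1,1)])@np.array([[np.cos(a),np.sin(a)],[-np.sin(a),np.cos(a)]])+p[:2]
        P=np.vstack([np.c_[co,np.full(4,z)] for z in(z0,z1)]);s=sil(c,P);return np.abs(s-m).sum()/m.sum()
    best=min((minimize(f,[x0[0],x0[1],a],method="Nelder-Mead",options=dict(initial_simplex=[[x0[0],x0[1],a],[x0[0]+.008,x0[1],a],[x0[0],x0[1]+.008,a],[x0[0],x0[1],a+.25]],xatol=1e-4,fatol=1e-4)) for a in(-.6,-.2,.2,.6)),key=lambda r:r.fun)
    return best.x[0],best.x[1],(np.degrees(best.x[2])+45)%90-45,best.fun
E
python3 - <<'E'
from fit import *
import pickle
c=pickle.load(open("w0.pkl","rb"));f=c["frame"];hsv=cv2.cvtColor(f,cv2.COLOR_RGB2HSV)
def circ(m,z,r):
    n,l,st,ce=cv2.connectedComponentsWithStats(m.astype(np.uint8));k=1+np.argmax(st[1:,4]);m=(l==k).astype(np.uint8)
    q=cv2.convexHull(max(cv2.findContours(m,0,1)[0],key=len))[:,0]
    W=plane(c,q,z)[:,:2];A=np.c_[2*W,np.ones(len(W))];s=np.linalg.lstsq(A,(W**2).sum(1),rcond=None)[0];return s[:2].round(4),round(float(np.sqrt(s[2]+s[:2]@s[:2])),4),ce[k]
mb=(hsv[...,0]>95)&(hsv[...,0]<125)&(hsv[...,1]>80);print("blue",circ(mb,.016,.07))
mt=((hsv[...,0]<14))&(hsv[...,1]>90);mt[:,:380]=0;mt[260:]=0;print("terra",circ(mt,.014,.052))
m=brown(c,(129,214),35);print(m.sum());print("bcollar",fitbox(c,m,(.437,.1),.054,.008,.045))
a=np.hstack([cv2.resize(f[y-25:y+25,x-25:x+25],(265,265),interpolation=cv2.INTER_CUBIC) for x,y in((129,214),(255,182),(431,180))])
b=np.hstack([cv2.resize(np.dstack([255*m]*3)[y-25:y+25,x-25:x+25],(265,265)) for x,y in((129,214),)]+[np.zeros((265,530,3),np.uint8)])
cv2.imwrite("pics/m0.png",np.vstack([a,b])[:,:,::-1])
for x,y in((449,170),(449,176),(431,160),(425,170)): print(hsv[y,x])
E
```

```text
blue (array([0.4403, 0.1051]), 0.0679, array([135.48457831, 207.40915663]))
terra (array([ 0.4888, -0.3285]), 0.0507, array([425.13953488, 176.18303187]))
1363
bcollar (np.float64(0.43883823504896347), np.float64(0.10366865104881118), np.float64(-8.446642276679377), np.float64(0.4455245781364637))
[ 13 149 118]
[ 20 178  33]
[ 13 150  46]
[ 15 159  74]
```

View pics/m0.png

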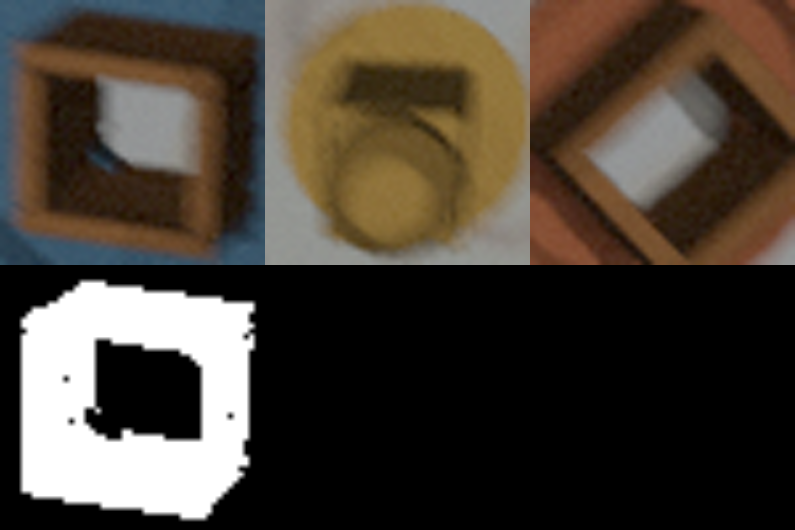

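Run:
```python
from fit import *
import pickle
c=pickle.load(open("w0.pkl","rb"))
m=brown(c,(129,214),35);q=max(cv2.findContours(m,0,1)[0],key=len);cv2.fillPoly(m,[q],1)
print("bcollar",fitbox(c,m,(.4403,.1051),.054,.008,.045))
def cr(x,y,i,cx,cy): return (cx-25+(x-265*i)/5.3,cy-25+y/5.3)
# blue collar top outer corners
P=plane(c,[cr(x,y,0,129,214) for x,y in((18,45),(215,78),(212,250),(15,228))],.045);print(P.round(4),P.mean(0))
print([np.degrees(np.arctan2(*(P[(i+1)%4]-P[i])[1::-1])) for i in range(4)])
for z,e in((.022,((342,64),(468,68))),(.077,((340,103),(470,107)))):
    P=plane(c,[cr(x,y,1,255,182) for x,y in e],z);d=P[1]-P[0];print(P,np.degrees(np.arctan2(d[1],d[0])),np.linalg.norm(d))
print("pilot top",plane(c,cr(387,192,1,255,182),.097))
# foot hub (brass disc) ; foot rim
print("disc",plane(c,cr(408,122,1,255,182),.022), plane(c,(360/1.4,245/1.4),.015))
T=plane(c,np.array([(551,253),(608,215),(650,258),(606,294)])/1.4,.045);print(T,T.mean(0))
s=cam("side");save(s,"x.png")
print(plane(s,(150+430/3,90+326/3),.097))
print(get_state()["joints"],tool((.4403,.1045,.14)))
```

```text
bcollar (np.float64(0.4390575049060983), np.float64(0.1043251931723608), np.float64(-8.539233996563077), np.float64(0.15701934349355218))
[[0.47   0.1265 0.045 ]
 [0.4609 0.0753 0.045 ]
 [0.4122 0.0818 0.045 ]
 [0.4185 0.135  0.045 ]] [0.44040368 0.10462575 0.045     ]
[np.float64(-100.05337491616798), np.float64(172.43091065190518), np.float64(83.27400670959767), np.float64(-9.329135426292112)]
[[ 0.50478151 -0.06328619  0.022     ]
 [ 0.50368423 -0.0967395   0.022     ]] -91.8786347125707 0.03347130365076477
[[ 0.50681797 -0.06773926  0.077     ]
 [ 0.50583021 -0.09870516  0.077     ]] -91.82702343399875 0.030981650688282444
pilot top [[ 0.49038946 -0.0799175   0.097     ]]
disc [[ 0.48897978 -0.08053366  0.022     ]] [[ 0.49467929 -0.08047525  0.015     ]]
[[ 0.49369191 -0.26778287  0.045     ]
 [ 0.53100995 -0.31906388  0.045     ]
 [ 0.48893256 -0.3664593   0.045     ]
 [ 0.45172972 -0.32747139  0.045     ]] [ 0.49134103 -0.32019436  0.045     ]
[[ 0.4825005  -0.07476056  0.097     ]]
[-3.52112713e-01  2.62097809e-01  3.51926763e-01  1.66126804e+00
  1.52292036e-03  2.78199830e+00] [ -8.98 -21.44  21.17]
```

{"method": "move_arm", "body": {
  "xyz": [
    [0,0,0]
  ],
  "dr": [
    [0,0,0]
  ],
  "fingers": [1]
}}

```text
time_s: 1.72
ee_pos: [0.5292, -0.1135, 0.3519]
tcp_rot: [3.141, 0.004, -0.001]
ft_force: [-0.6, 0.0, 0.2]
opening: 0.0849
grip_force: 0.0
```

Run:
```python
from fit import *
import pickle
s=get_state();print(s["ee_pos"],s["dq"].round(3) if hasattr(s["dq"],"round") else s["dq"])
c=cam("wrist");pickle.dump(c,open("w1.pkl","wb"))
f=c["frame"];hsv=cv2.cvtColor(f,cv2.COLOR_RGB2HSV)
u=proj(c,[(.482,-.0745,.022),(.482,-.0745,.097),(.44,.1046,.03)]);print(u)
a=u[:2].mean(0).astype(int);b=u[2].astype(int)
cv2.imwrite("pics/m1.png",np.hstack([cv2.resize(f[y-r:y+r,x-r:x+r],(390,390),interpolation=cv2.INTER_CUBIC) for (x,y),r in((a,30),(b,30))])[:,:,::-1]);print(a,b)
m=brown(c,b,35);q=max(cv2.findContours(m,0,1)[0],key=len);cv2.fillPoly(m,[q],1)
print("bcollar",fitbox(c,m,(.4403,.1051),.054,.008,.045))
```

```text
[ 0.5292128  -0.11353556  0.35190288] [-0.04  -0.016 -0.009  0.002 -0.001 -0.   ]
[[252.01526692 183.84471397]
 [247.79195378 198.80149916]
 [128.7268717  213.24460291]]
[249 191] [128 213]
bcollar (np.float64(0.4381658404425265), np.float64(0.10249434058712942), np.float64(-8.330111837293316), np.float64(0.07759678298800436))
```

View pics/m1.png

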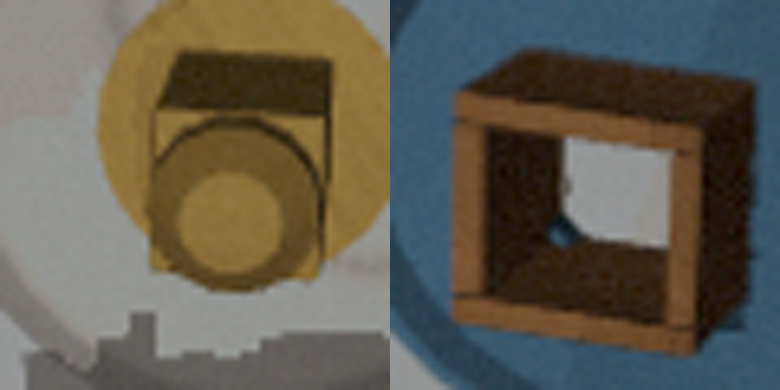

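Run:
```python
from fit import *
import pickle
c=pickle.load(open("w1.pkl","rb"))
q=lambda L,cx,cy:[(cx-30+x/6.5-.5,cy-30+y/6.5-.5) for x,y in L]
P=plane(c,q([(157,108),(329,114),(320,278),(152,271)],249,191),.077);print(P,P.mean(0))
print([np.degrees(np.arctan2(*(P[(i+1)%4]-P[i])[1::-1]))%90 for i in range(4)])
print("top",plane(c,q([(230,222)],249,191),.097))
P=plane(c,q([(456,92),(704,123),(696,355),(454,323)],128,213)-np.array([60,0]),.045);print(P,P.mean(0))
print([np.degrees(np.arctan2(*(P[(i+1)%4]-P[i])[1::-1]))%90 for i in range(4)])
print(tool((.439,.1035,.20)))
```

```text
[[ 0.50459936 -0.06693655  0.077     ]
 [ 0.50347882 -0.10033709  0.077     ]
 [ 0.47012528 -0.09836732  0.077     ]
 [ 0.47149476 -0.06501993  0.077     ]] [ 0.48742455 -0.08266522  0.077     ]
[np.float64(88.07853846521326), np.float64(86.6201873482949), np.float64(87.64835057558612), np.float64(86.68650998106997)]
top [[ 0.48731406 -0.08209112  0.097     ]]
[[0.46932797 0.12466309 0.045     ]
 [0.46251067 0.07186794 0.045     ]
 [0.40900549 0.07968708 0.045     ]
 [0.4163378  0.13284826 0.045     ]] [0.43929548 0.1022666  0.045     ]
[np.float64(82.64225602595633), np.float64(81.68576292547095), np.float64(82.14697434871958), np.float64(81.21915629815027)]
[ -8.95 -21.79  15.21]
```

{"method": "move_arm", "body": {
  "xyz": [
    [-2,-5,3],
    [-4,-10,6],
    [-6,-15,9],
    [-8,-20,12],
    [-9,-21.7,15.2]
  ],
  "dr": [
    [0,0,-10.5],
    [0,0,-21],
    [0,0,-31.5],
    [0,0,-42],
    [0,0,-52.5]
  ],
  "fingers": [1,1,1,1,1]
}}

```text
time_s: 2.4
ee_pos: [0.4376, 0.1033, 0.2]
tcp_rot: [2.813, 1.398, 0.002]
ft_force: [0.6, -0.4, 0.5]
opening: 0.0855
grip_force: 0.0
```

{"method": "move_arm", "body": {
  "xyz": [
    [0,0,0],
    [0,0,0],
    [0,0,0],
    [0,0,0],
    [0,0,0]
  ],
  "dr": [
    [0,0,-10.5],
    [0,0,-21],
    [0,0,-29.4],
    [0,0,-29.4],
    [0,0,-29.4]
  ],
  "fingers": [1,1,1,1,1]
}}

```text
time_s: 3.02
ee_pos: [0.439, 0.1019, 0.2005]
tcp_rot: [2.376, 2.054, 0.0]
ft_force: [-0.3, -0.1, 0.0]
opening: 0.0853
grip_force: 0.0
```

Run:
```python
from fit import *
import pickle
s=get_state();M=R.from_rotvec(s["tcp_rot"]).as_matrix();print(s["time_s"],s["ee_pos"],np.degrees(np.arctan2(M[1,0],M[0,0])),s["joints"])
c=cam("wrist");pickle.dump(c,open("w2.pkl","wb"));save(c,"w2.png")
b=proj(c,(.439,.1025,.03))[0];print(b)
m=brown(c,b,60);q=max(cv2.findContours(m,0,1)[0],key=len);cv2.fillPoly(m,[q],1)
print("bcollar",fitbox(c,m,(.439,.1025),.054,.008,.045))
```

```text
3.025 [0.43902795 0.1018959  0.2004889 ] 81.69268381254604 [ 4.97357021e-02  7.13227789e-02 -2.46352297e-01  1.25264972e+00
 -1.68901201e-04  1.76552199e+00]
[278.55016077 177.8904454 ]
bcollar (np.float64(0.4385843719002456), np.float64(0.10270363673332009), np.float64(-8.370462307809404), np.float64(0.0467308246828143))
```

View pics/w2.png

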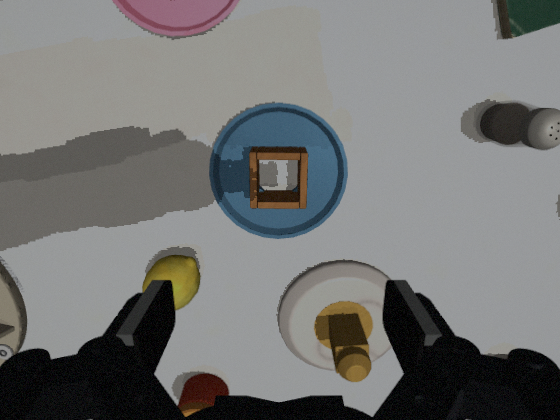

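The blue collar at (278,180) is centred between the fingers and square to them. I descend and grip.

{"method": "move_arm", "body": {
  "xyz": [
    [0.05,0,6],
    [0.05,0,12],
    [0.05,0,16.5],
    [0.05,0,18.4],
    [0.05,0,18.4]
  ],
  "dr": [
    [0,0,0],
    [0,0,0],
    [0,0,0],
    [0,0,0],
    [0,0,0]
  ],
  "fingers": [1,1,1,1,1]
}}

```text
time_s: 3.7
ee_pos: [0.4374, 0.103, 0.0149]
tcp_rot: [-2.372, -2.057, 0.005]
ft_force: [0.2, -0.1, 0.0]
opening: 0.0857
grip_force: 0.0
```

{"method": "move_arm", "body": {
  "xyz": [
    [0,0,0],
    [0,0,0],
    [0,0,0],
    [0,0,0],
    [0,0,0]
  ],
  "dr": [
    [0,0,0],
    [0,0,0],
    [0,0,0],
    [0,0,0],
    [0,0,0]
  ],
  "fingers": [0,0,0,0,0]
}}

```text
time_s: 4.32
ee_pos: [0.4392, 0.1033, 0.0165]
tcp_rot: [2.372, 2.059, 0.0]
ft_force: [0.4, -0.6, -0.5]
opening: -0.0001
grip_force: 0.0
```

Run:
```python
from h import *
s=get_state();print(s["opening"],s["grip_force"],s["ee_pos"],s["ft_force"])
c=cam("wrist");d=cam("side");u=proj(d,(.439,.1025,.03))[0].astype(int)
a=cv2.resize(c["frame"],(400,300));b=cv2.resize(d["frame"][u[1]-60:u[1]+60,u[0]-80:u[0]+80],(400,300))
cv2.imwrite("pics/m3.png",np.hstack([a,b])[:,:,::-1])
```

```text
-7.381901283529044e-05 0.0 [0.43921053 0.10329019 0.01646125] [ 0.40584684 -0.56277568 -0.51307857]
```

View pics/m3.png

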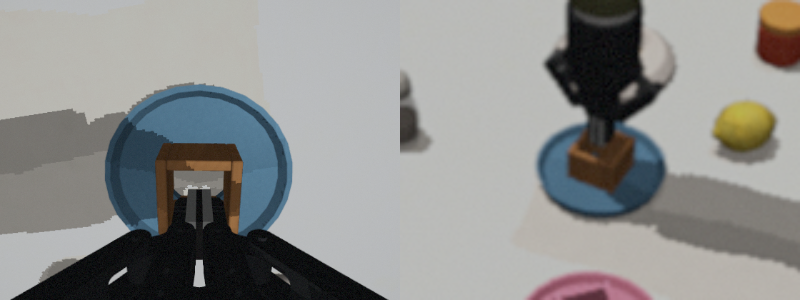

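Run:
```python
from h import *
c=cam("wrist")
for z in(.025,.035,.045,.055,.065):
    P=plane(c,[(221,227),(337,224)],z);print(z,np.linalg.norm(P[1]-P[0]),P.mean(0))
print(proj(c,get_state()["ee_pos"]),proj(c,get_state()["ee_pos"]+np.array([0,0,.019])))
d=cam("side");save(d,"m4.png",(240,200,340,300),6)
print(proj(d,get_state()["ee_pos"]),proj(d,(.4392,.1027,.045)))
f=c["frame"];print(c["hand_eye"])
```

```text
0.025 0.056932233038444253 [0.44156868 0.12177059 0.025     ]
0.035 0.05354464543146147 [0.44207826 0.12549814 0.035     ]
0.045 0.05015705782447875 [0.44258783 0.12922569 0.045     ]
0.055 0.04676947021749603 [0.44309741 0.13295324 0.055     ]
0.065 0.0433818826105133 [0.44360698 0.13668079 0.065     ]
[[279.07836654 252.75730216]] [[279.1618304  269.48578405]]
[[286.81053035 263.49535784]] [[287.05577593 255.33789108]]
[[ 7.62669004e-06 -9.49538334e-01 -3.13651005e-01  8.18753399e-02]
 [ 9.99999846e-01 -1.66799088e-04  5.29278766e-04 -4.30056716e-04]
 [-5.54887179e-04 -3.13650961e-01  9.49538186e-01 -1.76774221e-01]
 [ 0.00000000e+00  0.00000000e+00  0.00000000e+00  1.00000000e+00]]
```

View pics/m4.png

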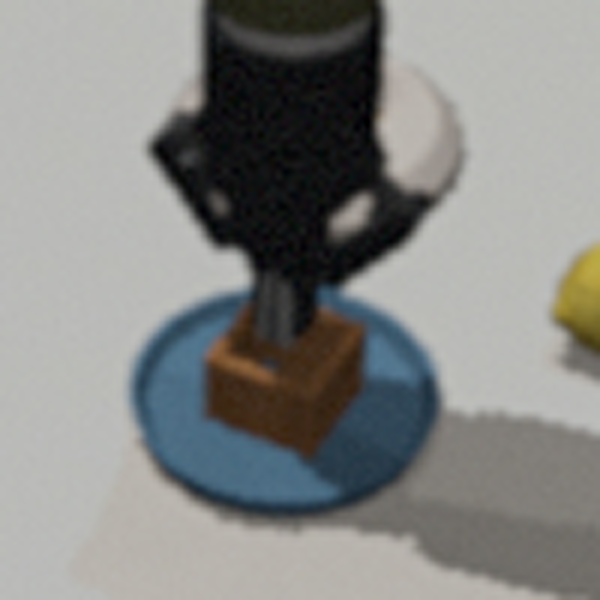

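The side crop shows the tips at about (285,345), ending above or just inside the collar rather than near the table. So the fingers seem shorter than the reported TCP implies. I check this numerically.

Run:
```python
from h import *
import pickle
c=cam("wrist");K=np.array(c["mtx"]);print(K[0,0],K[:2,2],c["k1"],c["hand_eye"][2,3])
g=cv2.cvtColor(c["frame"],cv2.COLOR_RGB2GRAY)
for u in(266,272,276,284,290): print(u,g[235:300:3,u].tolist())
for v in(270,280,290): print(v,g[v,246:316:3].tolist())
w=pickle.load(open("w2.pkl","rb"));g=cv2.cvtColor(w["frame"],cv2.COLOR_RGB2GRAY)
print([g[270:300:2,u].tolist() for u in(152,160,168)],g[290,135:190:3].tolist(),g[290,375:430:3].tolist())
H=np.array(c["hand_eye"])
def pt(x,y,z):
    q=np.linalg.inv(H)@[x,y,z,1];s=q[:2]/q[2];s=s*(1+c["k1"]*(s@s));return (s*K[0,0]+K[:2,2]).round(1)
for z in(0,-.013,-.02,-.03,-.035,-.045):print(z,pt(.011,0,z),pt(-.011,0,z),pt(.011,.0425,z),pt(-.011,.0425,z))
```

```text
366.07664312473656 [278.50572752 210.6021218 ] -0.03952541292123313 -0.17677419270749584
266 [60, 56, 115, 116, 116, 115, 118, 135, 185, 187, 63, 61, 61, 59, 61, 63, 63, 60, 62, 61, 57, 60]
272 [109, 93, 117, 116, 118, 115, 118, 118, 130, 188, 68, 60, 58, 60, 63, 61, 61, 60, 59, 59, 57, 56]
276 [109, 95, 117, 119, 115, 117, 115, 131, 134, 188, 43, 0, 9, 22, 19, 12, 5, 4, 5, 1, 15, 0]
284 [108, 96, 118, 115, 117, 117, 116, 133, 132, 188, 68, 61, 63, 63, 61, 57, 61, 58, 57, 59, 62, 57]
290 [110, 99, 117, 115, 118, 116, 119, 132, 132, 186, 67, 60, 62, 63, 58, 62, 59, 58, 60, 57, 59, 59]
270 [39, 59, 118, 118, 184, 185, 62, 63, 60, 59, 9, 18, 18, 57, 59, 63, 65, 114, 118, 118, 116, 43, 40, 35]
280 [41, 7, 8, 24, 11, 33, 58, 61, 64, 61, 12, 11, 2, 62, 59, 59, 58, 15, 20, 14, 24, 17, 57, 32]
290 [21, 22, 6, 8, 16, 60, 58, 56, 59, 57, 12, 12, 5, 62, 62, 61, 62, 20, 15, 17, 19, 14, 14, 41]
[[71, 88, 89, 100, 106, 61, 46, 42, 43, 47, 42, 45, 46, 45, 43], [97, 98, 113, 119, 123, 60, 42, 46, 37, 14, 7, 10, 7, 0, 5], [107, 113, 117, 123, 126, 32, 5, 0, 2, 11, 5, 5, 4, 1, 8]] [153, 153, 153, 96, 46, 48, 46, 43, 13, 13, 5, 5, 7, 142, 140, 135, 130, 123, 118] [150, 152, 150, 108, 11, 4, 10, 12, 36, 43, 41, 45, 46, 153, 152, 155, 153, 153, 152]
0 [279.1 233.4] [279.1 271.4] [360.8 233.4] [357.9 271.3]
-0.013 [279.2 243.4] [279.2 283.5] [366.5 243.3] [363.1 283.3]
-0.02 [279.2 249.4] [279.2 290.7] [369.9 249.3] [366.2 290.5]
-0.03 [279.3 258.7] [279.3 302. ] [375.2 258.6] [371.1 301.7]
-0.035 [279.3 263.8] [279.3 308.1] [378.1 263.7] [373.8 307.8]
-0.045 [279.4 275. ] [279.3 321.4] [384.5 274.8] [379.5 321. ]
```

The images put the real tips roughly 30–35 mm behind the reported TCP, both shut and open. The fingers therefore closed above the collar. I raise, open, go 33 mm deeper and regrip.

{"method": "move_arm", "body": {
  "xyz": [
    [0,0,-4],
    [0,0,-4],
    [0,0,-4],
    [0,0,-4],
    [0,0,-4]
  ],
  "dr": [
    [0,0,0],
    [0,0,0],
    [0,0,0],
    [0,0,0],
    [0,0,0]
  ],
  "fingers": [0,1,1,1,1]
}}

```text
time_s: 5.2
ee_pos: [0.4384, 0.1032, 0.0555]
tcp_rot: [-2.372, -2.059, 0.002]
ft_force: [0.6, 0.2, 0.4]
opening: 0.0723
grip_force: 0.0
```

{"method": "move_arm", "body": {
  "xyz": [
    [0,0,2.5],
    [0,0,4.5],
    [0,0,5.5],
    [0,0,6.3],
    [0,0,7]
  ],
  "dr": [
    [0,0,0],
    [0,0,0],
    [0,0,0],
    [0,0,0],
    [0,0,0]
  ],
  "fingers": [1,1,1,1,1]
}}

```text
time_s: 5.82
ee_pos: [0.4395, 0.1033, -0.0139]
tcp_rot: [2.372, 2.059, 0.001]
ft_force: [-0.2, 0.3, 0.4]
opening: 0.0856
grip_force: 0.0
```

{"method": "move_arm", "body": {
  "xyz": [
    [0,0,0.2],
    [0,0,0.2],
    [0,0,0.2],
    [0,0,0.2],
    [0,0,0.2]
  ],
  "dr": [
    [0,0,0],
    [0,0,0],
    [0,0,0],
    [0,0,0],
    [0,0,0]
  ],
  "fingers": [0,0,0,0,0]
}}

```text
time_s: 6.45
ee_pos: [0.4394, 0.1033, -0.0153]
tcp_rot: [2.372, 2.059, 0.001]
ft_force: [-0.3, 1.1, 5.5]
opening: 0.0528
grip_force: 64.2
```

The grip holds: opening 52.8 mm, 64 N. Now I lift and carry to the column.

{"method": "move_arm", "body": {
  "xyz": [
    [0,0,-3],
    [0,0,-8],
    [0,0,-13.5],
    [-5,2,-13.5],
    [-10,4.2,-13.5]
  ],
  "dr": [
    [0,0,0],
    [0,0,0],
    [0,0,0],
    [0,0,-2],
    [0,0,-4]
  ],
  "fingers": [0,0,0,0,0]
}}

```text
time_s: 7.08
ee_pos: [0.4672, -0.0022, 0.1199]
tcp_rot: [2.294, 2.145, 0.002]
ft_force: [1.0, -0.4, -3.2]
opening: 0.053
grip_force: 64.7
```

{"method": "move_arm", "body": {
  "xyz": [
    [-3.5,1.4,0],
    [-6.5,2.6,0],
    [-7.3,3,0],
    [-7.3,3,0],
    [-7.3,3,0]
  ],
  "dr": [
    [0,0,-1],
    [0,0,-1.8],
    [0,0,-1.8],
    [0,0,-1.8],
    [0,0,-1.8]
  ],
  "fingers": [0,0,0,0,0]
}}

```text
time_s: 7.7
ee_pos: [0.4906, -0.0754, 0.1189]
tcp_rot: [-2.263, -2.177, 0.001]
ft_force: [0.2, -1.0, -3.8]
opening: 0.053
grip_force: 64.7
```

Run:
```python
from fit import *
s=get_state();M=R.from_rotvec(s["tcp_rot"]).as_matrix();print(s["time_s"],s["ee_pos"],np.degrees(np.arctan2(M[1,0],M[0,0])),tool((.4874,-.0823,.12)))
c=cam("wrist");d=cam("side");save(c,"w5.png");save(d,"s5.png",(200,100,400,300),3)
a=cv2.resize(c["frame"],(480,360));b=cv2.resize(d["frame"][130:280,230:360],(312,360),interpolation=cv2.INTER_CUBIC)
cv2.imwrite("pics/m5.png",np.hstack([a,b])[:,:,::-1])
```

```text
7.7 [ 0.49063357 -0.07542752  0.11894158] 87.78913341402829 [-0.7  -0.3  -0.11]
```

{"method": "move_arm", "body": {
  "xyz": [
    [-0.6,-0.3,0],
    [-0.6,-0.3,2],
    [-0.6,-0.3,3.5],
    [-0.6,-0.3,4.4],
    [-0.6,-0.3,4.8]
  ],
  "dr": [
    [0,0,0],
    [0,0,0.3],
    [0,0,0.3],
    [0,0,0.3],
    [0,0,0.3]
  ],
  "fingers": [0,0,0,0,0]
}}

```text
time_s: 8.43
ee_pos: [0.4878, -0.0823, 0.0707]
tcp_rot: [-2.27, -2.171, 0.001]
ft_force: [-0.2, 0.0, -1.9]
opening: 0.0528
grip_force: 64.7
```

{"method": "move_arm", "body": {
  "xyz": [
    [0,0,0.4],
    [0,0,0.8],
    [0,0,1.1],
    [0,0,1.4],
    [0,0,1.4]
  ],
  "dr": [
    [0,0,0],
    [0,0,0],
    [0,0,0],
    [0,0,0],
    [0,0,0]
  ],
  "fingers": [0,0,0,0,0]
}}

```text
time_s: 9.05
ee_pos: [0.4879, -0.0824, 0.0571]
tcp_rot: [-2.27, -2.171, 0.0]
ft_force: [-0.2, -0.4, -3.1]
opening: 0.053
grip_force: 64.7
```

{"method": "move_arm", "body": {
  "xyz": [
    [0,0,1.2],
    [0,0,2.4],
    [0,0,3.6],
    [0,0,4.4],
    [0,0,4.7]
  ],
  "dr": [
    [0,0,0],
    [0,0,0],
    [0,0,0],
    [0,0,0],
    [0,0,0]
  ],
  "fingers": [0,0,0,0,0]
}}

```text
time_s: 9.68
ee_pos: [0.4876, -0.0823, 0.0094]
tcp_rot: [-2.27, -2.17, 0.001]
ft_force: [0.0, -0.0, -2.1]
opening: 0.0528
grip_force: 64.7
```

{"method": "move_arm", "body": {
  "xyz": [
    [0,0,0.2],
    [0,0,0.3],
    [0,0,0.3]
  ],
  "dr": [
    [0,0,0],
    [0,0,0],
    [0,0,0]
  ],
  "fingers": [0,0,0]
}}

```text
time_s: 10.05
ee_pos: [0.4884, -0.0825, 0.0075]
tcp_rot: [2.27, 2.171, 0.0]
ft_force: [-0.2, -0.2, -2.9]
opening: 0.0529
grip_force: 64.7
```

{"method": "move_arm", "body": {
  "xyz": [
    [0,0,0.1],
    [0,0,0.2],
    [0,0,0.2]
  ],
  "dr": [
    [0,0,0],
    [0,0,0],
    [0,0,0]
  ],
  "fingers": [0,0,0]
}}

```text
time_s: 10.42
ee_pos: [0.4885, -0.0826, 0.0067]
tcp_rot: [2.27, 2.17, 0.001]
ft_force: [-3.1, 1.1, 8.6]
opening: 0.0529
grip_force: 66.0
```

{"method": "move_arm", "body": {
  "xyz": [
    [0,0,0],
    [0,0,0],
    [0,0,0],
    [0,0,0],
    [0,0,-1]
  ],
  "dr": [
    [0,0,0],
    [0,0,0],
    [0,0,0],
    [0,0,0],
    [0,0,0]
  ],
  "fingers": [1,1,1,1,1]
}}

```text
time_s: 11.05
ee_pos: [0.4873, -0.0822, 0.0149]
tcp_rot: [-2.27, -2.17, 0.001]
ft_force: [0.4, -0.2, -0.3]
opening: 0.0853
grip_force: 0.0
```

{"method": "move_arm", "body": {
  "xyz": [
    [0,0,-5],
    [0,0,-11],
    [0,0,-16],
    [-5,0.2,-18.4],
    [-10,0.4,-18.4]
  ],
  "dr": [
    [0,0,0],
    [0,0,0],
    [0,0,0],
    [0,0,10],
    [0,0,20]
  ],
  "fingers": [1,1,1,1,1]
}}

```text
time_s: 11.68
ee_pos: [0.4894, -0.184, 0.2031]
tcp_rot: [2.611, 1.736, 0.005]
ft_force: [-0.0, 0.3, -0.6]
opening: 0.0856
grip_force: 0.0
```

Run:
```python
from h import *
print(get_state()["ee_pos"],tool((.487,-.331,.2)))
```

```text
[ 0.48939854 -0.18397692  0.20314427] [-13.65   5.47   0.36]
```

{"method": "move_arm", "body": {
  "xyz": [
    [-5,2,0.3],
    [-10,4,0.3],
    [-13.6,5.5,0.3],
    [-13.6,5.5,0.3],
    [-13.6,5.5,0.3]
  ],
  "dr": [
    [0,0,10],
    [0,0,20],
    [0,0,25],
    [0,0,25],
    [0,0,25]
  ],
  "fingers": [1,1,1,1,1]
}}

```text
time_s: 12.3
ee_pos: [0.486, -0.3288, 0.1965]
tcp_rot: [-2.928, -1.137, 0.0]
ft_force: [-0.2, 0.9, 0.3]
opening: 0.0852
grip_force: 0.0
```

Run:
```python
from fit import *
import pickle
s=get_state();M=R.from_rotvec(s["tcp_rot"]).as_matrix();print(s["time_s"],s["ee_pos"],np.degrees(np.arctan2(M[1,0],M[0,0])),s["joints"])
c=cam("wrist");pickle.dump(c,open("w6.pkl","wb"))
f=c["frame"];u=proj(c,(.487,-.331,.03))[0].astype(int);print(u)
d=cam("side");v=proj(d,(.4874,-.0823,.06))[0].astype(int)
a=cv2.resize(f[u[1]-70:u[1]+70,u[0]-70:u[0]+70],(420,420),interpolation=cv2.INTER_CUBIC)
b=cv2.resize(d["frame"][v[1]-40:v[1]+40,v[0]-36:v[0]+36],(378,420),interpolation=cv2.INTER_CUBIC)
cv2.imwrite("pics/m6.png",np.hstack([a,b])[:,:,::-1])
```

```text
12.3 [ 0.48598301 -0.32875655  0.19647634] 42.45454289112739 [-7.31673472e-01  3.37015321e-01  7.77158549e-02  1.31207204e+00
  2.36779959e-04  1.66894750e+00]
[282 179]
```

View pics/m6.png

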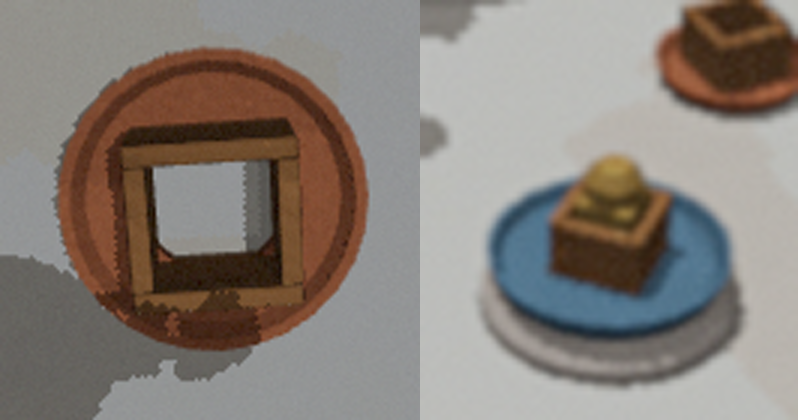

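The blue dish sits flat on the foot, with the column standing out of its collar. The terracotta collar's top corners are at crop (122,152), (297,140), (303,300) and (138,305).

Run:
```python
from fit import *
import pickle
c=pickle.load(open("w6.pkl","rb"))
P=plane(c,[(212+x/3-.4,109+y/3-.4) for x,y in((122,152),(298,140),(303,300),(137,306))],.045);print(P,P.mean(0))
print([np.degrees(np.arctan2(*(P[(i+1)%4]-P[i])[1::-1]))%90 for i in range(4)],[np.linalg.norm(P[(i+1)%4]-P[i]) for i in range(4)])
hsv=cv2.cvtColor(c["frame"],cv2.COLOR_RGB2HSV)
m=((hsv[...,0]<22)&(hsv[...,1]>90)).astype(np.uint8);m[:,:200]=0;m[:,360:]=0;m[250:]=0
q=cv2.convexHull(max(cv2.findContours(m,0,1)[0],key=len))[:,0];W=plane(c,q,.014)[:,:2]
s=np.linalg.lstsq(np.c_[2*W,np.ones(len(W))],(W**2).sum(1),rcond=None)[0];print("dish",s[:2],np.sqrt(s[2]+s[:2]@s[:2]))
print(get_state()["ee_pos"],tool((*P.mean(0)[:2],-.01)))
```

```text
[[ 0.48533113 -0.29567915  0.045     ]
 [ 0.52372707 -0.33225222  0.045     ]
 [ 0.48847431 -0.36849895  0.045     ]
 [ 0.45176367 -0.33133077  0.045     ]] [ 0.48732404 -0.33194027  0.045     ]
[np.float64(46.392879196797665), np.float64(45.796466241403806), np.float64(44.645165116802616), np.float64(46.724640815063275)] [np.float64(0.0530267670993114), np.float64(0.050562668415500264), np.float64(0.05224121694744353), np.float64(0.048967464163163)]
dish [ 0.48657976 -0.3320449 ] 0.05163006022014526
[ 0.48628008 -0.32803162  0.19664977] [-0.19  0.36 20.66]
```

{"method": "move_arm", "body": {
  "xyz": [
    [-0.2,0.35,5],
    [-0.2,0.35,11],
    [-0.2,0.35,16],
    [-0.2,0.35,19],
    [-0.2,0.35,20.7]
  ],
  "dr": [
    [0,0,-3.5],
    [0,0,-3.5],
    [0,0,-3.5],
    [0,0,-3.5],
    [0,0,-3.5]
  ],
  "fingers": [1,1,1,1,1]
}}

```text
time_s: 13.02
ee_pos: [0.4866, -0.3312, -0.0121]
tcp_rot: [-2.89, -1.228, 0.001]
ft_force: [0.2, -0.1, -0.3]
opening: 0.0855
grip_force: 0.0
```

{"method": "move_arm", "body": {
  "xyz": [
    [0,0,0],
    [0,0,0],
    [0,0,0],
    [0,0,0],
    [0,0,0]
  ],
  "dr": [
    [0,0,0],
    [0,0,0],
    [0,0,0],
    [0,0,0],
    [0,0,0]
  ],
  "fingers": [1,0,0,0,0]
}}

```text
time_s: 13.65
ee_pos: [0.4883, -0.3341, -0.0086]
tcp_rot: [2.89, 1.225, 0.003]
ft_force: [-0.2, 1.7, 6.8]
opening: 0.0526
grip_force: 64.9
```

{"method": "move_arm", "body": {
  "xyz": [
    [0,0,-3],
    [0,0,-8],
    [0,0,-13],
    [3.5,-3.4,-13],
    [7,-6.8,-13]
  ],
  "dr": [
    [0,0,0],
    [0,0,0],
    [0,0,0],
    [0,0,-9],
    [0,0,-18]
  ],
  "fingers": [0,0,0,0,0]
}}

```text
time_s: 14.28
ee_pos: [0.4874, -0.2354, 0.1207]
tcp_rot: [2.66, 1.666, 0.002]
ft_force: [0.6, 0.4, -2.0]
opening: 0.0525
grip_force: 64.0
```

Run:
```python
from h import *
s=get_state();M=R.from_rotvec(s["tcp_rot"]).as_matrix()
print(s["ee_pos"],np.degrees(np.arctan2(M[1,0],M[0,0])),tool((.4875,-.0823,.122)),s["ft_force"])
```

```text
[ 0.48744833 -0.23542584  0.12067594] 64.12963834835031 [13.78 -6.68 -0.15] [ 0.58712011  0.3627698  -1.98287934]
```

{"method": "move_arm", "body": {
  "xyz": [
    [4.5,-2.2,0],
    [9,-4.4,0],
    [12.5,-6,0],
    [13.7,-6.7,0],
    [13.7,-6.7,0]
  ],
  "dr": [
    [0,0,-8],
    [0,0,-16],
    [0,0,-23.3],
    [0,0,-23.3],
    [0,0,-23.3]
  ],
  "fingers": [0,0,0,0,0]
}}

```text
time_s: 14.9
ee_pos: [0.487, -0.0828, 0.1196]
tcp_rot: [2.274, 2.167, -0.0]
ft_force: [0.0, -0.6, -1.6]
opening: 0.0527
grip_force: 64.0
```

Run:
```python
from h import *
s=get_state();cam("side");s=get_state();M=R.from_rotvec(s["tcp_rot"]).as_matrix()
print(s["ee_pos"],np.degrees(np.arctan2(M[1,0],M[0,0])),tool((.4875,-.0825,.122)),s["ft_force"])
```

```text
[ 0.48724281 -0.08361031  0.11957905] 87.17961665922378 [ 0.11  0.02 -0.24] [-0.44920507 -0.07847162 -2.42869886]
```

{"method": "move_arm", "body": {
  "xyz": [
    [0.1,0,1],
    [0.1,0,2.5],
    [0.1,0,3.7],
    [0.1,0,4.4],
    [0.1,0,4.8]
  ],
  "dr": [
    [0,0,0],
    [0,0,0],
    [0,0,0],
    [0,0,0],
    [0,0,0]
  ],
  "fingers": [0,0,0,0,0]
}}

```text
time_s: 15.58
ee_pos: [0.4867, -0.0821, 0.0705]
tcp_rot: [-2.274, -2.166, 0.001]
ft_force: [0.3, 0.6, -2.0]
opening: 0.0526
grip_force: 64.0
```

{"method": "move_arm", "body": {
  "xyz": [
    [0,0,0.3],
    [0,0,0.6],
    [0,0,0.8],
    [0,0,1],
    [0,0,1]
  ],
  "dr": [
    [0,0,0],
    [0,0,0],
    [0,0,0],
    [0,0,0],
    [0,0,0]
  ],
  "fingers": [0,0,0,0,0]
}}

```text
time_s: 16.2
ee_pos: [0.487, -0.082, 0.0612]
tcp_rot: [-2.274, -2.167, 0.0]
ft_force: [0.7, -0.9, -0.9]
opening: 0.0525
grip_force: 64.0
```

{"method": "move_arm", "body": {
  "xyz": [
    [0,0,0.1],
    [0,0,0.2],
    [0,0,0.2]
  ],
  "dr": [
    [0,0,0],
    [0,0,0],
    [0,0,0]
  ],
  "fingers": [0,0,0]
}}

```text
time_s: 16.58
ee_pos: [0.487, -0.082, 0.0592]
tcp_rot: [-2.274, -2.167, 0.0]
ft_force: [-0.7, -1.0, -2.4]
opening: 0.0525
grip_force: 64.0
```

{"method": "move_arm", "body": {
  "xyz": [
    [0,0,0.1],
    [0,0,0.15],
    [0,0,0.15]
  ],
  "dr": [
    [0,0,0],
    [0,0,0],
    [0,0,0]
  ],
  "fingers": [0,0,0]
}}

```text
time_s: 16.95
ee_pos: [0.4872, -0.0821, 0.0584]
tcp_rot: [2.274, 2.167, 0.0]
ft_force: [-2.1, 0.5, 5.3]
opening: 0.0528
grip_force: 64.7
```

{"method": "move_arm", "body": {
  "xyz": [
    [0,0,0.05],
    [0,0,0.05],
    [0,0,0.05],
    [0,0,0.05],
    [0,0,0.05]
  ],
  "dr": [
    [0,0,0],
    [0,0,0],
    [0,0,0],
    [0,0,0],
    [0,0,0]
  ],
  "fingers": [0,1,1,1,1]
}}

```text
time_s: 17.58
ee_pos: [0.487, -0.082, 0.0571]
tcp_rot: [-2.274, -2.167, 0.0]
ft_force: [-0.9, 0.1, 0.0]
opening: 0.0858
grip_force: 0.0
```

{"method": "move_arm", "body": {
  "xyz": [
    [0,0,-3],
    [0,0,-8],
    [0,0,-13],
    [-5,0,-15],
    [-10,0,-15]
  ],
  "dr": [
    [0,0,0],
    [0,0,0],
    [0,0,0],
    [0,0,0],
    [0,0,0]
  ],
  "fingers": [1,1,1,1,1]
}}

```text
time_s: 18.2
ee_pos: [0.4837, -0.1833, 0.2099]
tcp_rot: [2.268, 2.166, 0.002]
ft_force: [0.5, -0.2, 0.0]
opening: 0.0854
grip_force: 0.0
```

Run:
```python
from fit import *
c=cam("wrist");d=cam("side");W=cam("wrist")
for n,c in(("side",d),("wrist",W)):
    b=proj(c,(.4874,-.0823,.09))[0]
    hsv=cv2.cvtColor(c["frame"],cv2.COLOR_RGB2HSV);m=((hsv[...,0]<22)&(hsv[...,1]>90)).astype(np.uint8)
    n_,l,st,ce=cv2.connectedComponentsWithStats(m)
    k=l[int(b[1])-4:int(b[1])+8,int(b[0])-4:int(b[0])+8];k=np.bincount(k[k>0]).argmax();m=(l==k).astype(np.uint8)
    q=max(cv2.findContours(m,0,1)[0],key=len);cv2.fillPoly(m,[q],1)
    a=np.linspace(0,2*np.pi,72,endpoint=False);t=np.radians(-2.6)
    co=.027*np.sqrt(2)*np.c_[np.cos(t+np.pi/4+np.arange(4)*np.pi/2),np.sin(t+np.pi/4+np.arange(4)*np.pi/2)]
    ring=np.c_[.052*np.cos(a),.052*np.sin(a)]
    for z in(.057,.062,.067,.072,.077,.087):
        best=9
        for dx in(-.003,0,.003):
          for dy in(-.003,0,.003):
            o=np.array([.4874+dx,-.0823+dy])
            s=np.maximum(sil(c,np.vstack([np.c_[ring+o,np.full(72,z+h)] for h in(.0,.014)])),sil(c,np.vstack([np.c_[co+o,np.full(4,z+h)] for h in(.008,.045)])))
            best=min(best,np.abs(s-m).sum()/m.sum())
        print(n,z,round(float(best),3))
u=proj(d,(.4874,-.0823,.06))[0].astype(int);v=proj(W,(.4874,-.0823,.06))[0].astype(int)
f=lambda c,u,r:cv2.resize(c["frame"][max(0,u[1]-r):u[1]+r,max(0,u[0]-r):u[0]+r],(390,390),interpolation=cv2.INTER_CUBIC)
print(u,v);cv2.imwrite("pics/m7.png",np.hstack([f(d,u,45),f(W,v,90)])[:,:,::-1])
print(get_state()["time_s"],get_state()["ft_force"])
```

```text
side 0.057 0.187
side 0.062 0.191
side 0.067 0.252
side 0.072 0.326
side 0.077 0.404
side 0.087 0.626
wrist 0.057 0.043
wrist 0.062 0.032
wrist 0.067 0.03
wrist 0.072 0.038
wrist 0.077 0.052
wrist 0.087 0.099
[292 207] [277  61]
18.35 [ 0.75409831 -0.27164379  0.15824178]
```

```bash
python3 -c "
from workcell import *
print(finish_job())"
```

```text
the job is handed in; nothing more can be done
None
```

I threaded the large blue dish onto the marble foot, then the small terracotta dish onto its collar, and handed the job in at about 18 s of the 67 s allowed. The wrist-camera fit and the contact height both put the small dish at its home height of 67 mm. The side-camera height fit was poor and leaned lower, so I discounted it, and with my 10 picture views used up I did not look at the final stack.

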